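# Roll a sample vial onto the scan line and close the light shield

## Robot

A 7-joint arm with a two-finger parallel gripper is mounted at the origin on a cart in front of the work surface, level with it; the furniture and walls round the work are solid. World frame = base frame: x ahead of the robot, y to its left, z up, the work surface at z = 0. Lengths are in m, angles in rad, forces in N, time in s.
With the tool pointing down it reaches from about 0.425 to 0.875 m from the base axis. Payload 8.4 kg.
Tool frame: the origin (TCP) lies midway between the tips of the shut fingers; the grasp point (between the pads) lies 19 mm behind it (pinch_z is the distance from the TCP to the grasp point, in m); z points along the fingers, y is the line along which they close (so a half turn about z gives the same grasp; the last joint's range is limited). The gripper opens to 87 mm and grips with 3 to 60 N. Pads are 19 mm wide; open, the fingers measure 117 mm over their backs; the gripper's body (75 mm by 190 mm) begins 51 mm behind the grasp point.
Start: joints at [-1.307, 0.333, 0.04, 1.465, -0.013, 1.343, -0.059], TCP at [0.231, 0.608, 0.223] pointing down, gripper open.
Joint ranges: [-2.58, 2.58], [-0.38, 2.09], [-1.3, 1.39], [0.25, 2.4], [-1.5, 4.64], [0.08, 2.09], [-2.65, 2.65]. Speed limits (rad/s): [2.22, 2.22, 2.79, 2.79, 3.14, 3.14, 3.14].

## Interface

Orientations are given as a unit quaternion [x, y, z, w].
In Python, from workcell import get_state, camera, hand_in, boxes_of, pinch_z gives the robot as it stands.
- The arm moves only by the shell command python3 -m handwheel 'ROWS' [FORCE]. ROWS is JSON, a list of rows, each a list of 5 numbers: the opening, from -1 (shut) to 1 (fully open), then the shift along the tool's x, y, z in mm, then the turn about the tool's z in degrees. In form: [[gripper, x, y, z, twist], ...]. A call has 1 to 5 rows; each row is the pose to reach, as a shift and turn from the pose commanded when the call began, along the tool's axes at that moment; what a row does not reach only later rows make up. A row lasts 1/10 s, in which the tool goes at most 50 mm and 8.59 degrees, less where a joint would pass 70% of its speed; a pose out of reach is approached as far as the arm can. A call with a gripper value outside its range is refused whole. The fingers move at their own pace and stop on an object; FORCE is the grip in N (left out, the last holds). Time passes only in rows, so rows that repeat a pose let the fingers close. It gives the time, the measured TCP pose, the force, the opening and the grip force at its end, in the units of the state.
- get_state(): the state, without advancing time (a new reading comes with each control period).
- camera(name): name is "side" or "top" or "wrist"; returns a dict with "image" (480x640x3 uint8, blue, green, red), "z_map" (480x640 float32, m along the optical axis (not along the pixel's ray), 0 where there is no reading), "fx", "fy", "cx", "cy" (pixels), "k1" (the pictures are not rectified: a ray, as slopes to the right and down, at radius r is drawn at 1 + k1 r^2 times it, then the intrinsics apply), "origin" and "rotation" of the camera in the world. Camera axes: x right, y up, looking along -z (the intrinsics and any distortion apply to the point x, -y, -z); pixel columns grow to the right and rows downward; lengths in m; the calibration is good to about 2 mm. A picture is of the moment at which its call begins.
- hand_in(): hands the job in; it is judged then, once.
Trained networks look in the newest picture that a camera, given by its name, has taken for a name from the list of things; names that differ only in an ending like _2 or _b are one class to them, and where a whole thing is asked for, a point or a joint stands for the part that bears it (a point fixed in the world has none). Each returns a list of dicts, best first, with "score" (0 to 1); they miss things now and then, are a little off and sometimes report something else, mostly with a low value. They report only what shows in the picture. A call takes as long as a camera call. They do not tell look-alikes from the thing itself.
- boxes_of(camera, query): "uv" ([column, row] in pixels, amid what is visible of it).
The state is a dict: "time": time; "joints": joint angles; "qvel": joint speeds; "effort": joint torques, N m; "tcp_pos": TCP position; "orientation": TCP orientation; "ft_force": force on the tool from outside, world axes, zero at the start; "moment": the same for the moment, N m; "width": finger opening in m; "grip_force": force on a finger pad.
Only numpy, scipy, OpenCV 4.12 (cv2) and the standard library are available. Lean on these libraries where they do the work, as an engineer would, in place of code of your own. Each camera call takes 0.05 s, during which the arm holds its last target. There are 200 camera calls.

## Task

Get the vial ready for scanning: without picking it up, push its top with a fingertip so that it rolls away from the robot along the scanner bed and comes to rest in the shallow seat on the red line. Then push the orange light shield along the line, fully home over the vial. Leave the glue bottle, the brass weight and the tape roll where they stand.

Things in the scene. Friction and masses are not known exactly. Their poses are not given: they have to be found in the camera images.
- scanner: Blue-grey low flat-bed scanner, fixed; bed top 20 mm above the table. Origin on the table under the red line; x away from the robot, y along the line to the robot's left. Bed spans x -88 to +45, y -135 to +142 mm, with 6 mm lips along the front and back edges. The dark loading lane is y -112 to +10 mm; at its -y end stands a dark pod (x -27 to +43, y -134 to -113, 62 mm above the table).
- scan_line (a point): Middle of the vial's place on the red line, at bed height: scanner x 0, y -55 mm, 20 mm above the table; axes as the scanner's. The line runs along y at the bottom of a shallow V seat, which slopes down from the bed at x -12 and +12 mm to 3 mm deep: a vial whose axis is past either edge settles by itself on the line, its axis then 31.5 mm above the table.
- vial_center (a point): Amber glass vial, white label and screw cap, lying on the bed on the robot's side of the red line, about parallel to it. 95 mm long, 28 mm diameter (cap, on the -y end: 16 mm long, 24 mm), 60 g. The point is on its axis, half-way along; y is its axis. Axis 34 mm and top 48 mm above the table (2.5 mm less in the seat). Rolls half as far as a fingertip on its top moves. Not over 40 N.
- shield (a joint): Travel of the sliding light shield along the scanner's -y (m): 0 fully open, 0.130 fully home against its stop. It stays where it is left; about 2 N moves it.
- shield_push (a point): Middle of the outer (+y) face of the black push plate on the +y end of the shield, 38 mm above the table; axes as the scanner's; push towards -y. Plate 48 mm wide, 21 to 60 mm above the table. The shield is a clear orange tunnel 105 mm long, 44 mm wide outside, 38 inside, 57 mm high above the table, open at -y; it passes over a vial in the seat and is blocked by one half in.
- glue_bottle: Small white adhesive bottle, red label, yellow tip, 26 mm across and 68 mm tall, loose; origin under its centre. To be left alone.
- brass_weight: Brass calibration weight with a knob, 22 mm across and 33 mm tall, loose; origin under its centre. To be left alone.
- tape_roll: Roll of beige tape lying flat, 68 mm across and 18 mm tall, loose; origin under its centre. To be left alone.
Things that resemble listed ones, but are neither listed nor needed, are in the scene too. Leave any purple look-alike of the part that bears vial_center alone.

How it is judged:
By the outcome, as a careful person would: the job done as asked, in the order asked, and still so for the second after the job is handed in, with the robot touching nothing.
It also fails if it takes over 45 s, if anything falls off the work surface, if the arm or the gripper's body presses on something with over 40 N, if the wrist force passes 120 N, or if a joint passes its speed limit or range.

## Working session

There is one attempt and no reset: what is moved stays moved. The work goes in short steps, Python scripts to look and compute and a shell command to move; the robot and the scene stay as the last step left them, time stands still between calls to the robot, and variables do not carry over. Pictures are saved under pics/ and viewed, at most 10 in all, crops included, and the job is handed in when it is done.

```bash
mkdir -p pics; cat > h.py <<'E'
import numpy as np, cv2
from workcell import *
def px2w(c,u,v,z=None):
    K=np.array([[c["fx"],0,c["cx"]],[0,c["fy"],c["cy"]],[0,0,1.]])
    p=cv2.undistortPoints(np.array([[[u,v]]],float),K,np.array([c["k1"],0,0,0.]))[0,0]
    d=np.array([p[0],-p[1],-1]); R=np.array(c["rotation"]); o=np.array(c["origin"])
    if z is None: return o+R@(d*c["z_map"][int(round(v)),int(round(u))])
    w=R@d; return o+w*(z-o[2])/w[2]
def w2px(c,P):
    R=np.array(c["rotation"]); q=R.T@(np.array(P)-np.array(c["origin"])); s=np.array([q[0],-q[1]])/-q[2]
    s=s*(1+c["k1"]*(s@s)); return [round(float(s[0]*c["fx"]+c["cx"])),round(float(s[1]*c["fy"]+c["cy"]))]
E
python3 - <<'E'
from h import *
s=get_state(); print(s["time"],s["tcp_pos"],s["orientation"],s["width"],pinch_z)
for n in("top","side"):
    c=camera(n); cv2.imwrite(f"pics/{n}0.png",c["image"]); print(n,np.round(c["origin"],3),c["k1"])
    for q in("scanner","vial_center","shield","shield_push","glue_bottle","brass_weight","tape_roll"):
        for b in boxes_of(n,q)[:3]:
            u,v=b["uv"]; print(n,q,round(b["score"],2),np.round([u,v]),np.round(px2w(c,u,v),3))
E
```

```text
0.0 [0.23055716 0.60722597 0.22163464] [ 1.80433938e-01  9.83586757e-01 -8.22510753e-04 -9.07908774e-05] 0.08698839453820437 0.0187
top [ 0.463 -0.151  0.882] 0.021643377433343738Traceback (most recent call last):
  File "<stdin>", line 7, in <module>
  File "h.py", line 7, in px2w
    if z is None: return o+R@(d*c["z_map"][int(round(v)),int(round(u))])
                           ~^^~~~~~~~~~~~~~~~~~~~~~~~~~~~~~~~~~~~~~~~~~~
ValueError: matmul: Input operand 1 has a mismatch in its core dimension 0, with gufunc signature (n?,k),(k,m?)->(n?,m?) (size 3 is different from 4)
```

```bash
sed -i 's/R=np.array(c\["rotation"\])/R=Rot.from_quat(c["rotation"]).as_matrix()/; 1a from scipy.spatial.transform import Rotation as Rot' h.py
python3 - <<'E'
from h import *
for n in("top","side"):
    c=camera(n); cv2.imwrite(f"pics/{n}0.png",c["image"]); print(n,np.round(c["origin"],3),np.round(c["rotation"],3))
    for q in("scanner","vial_center","shield","shield_push","glue_bottle","brass_weight","tape_roll"):
        for b in boxes_of(n,q)[:3]:
            u,v=b["uv"]; print(n,q,round(b["score"],2),np.round([u,v]),np.round(px2w(c,u,v),3))
E
```

```text
top [ 0.463 -0.151  0.882] [-0.038  0.057  0.709 -0.702]
top scanner 0.66 [316. 290.] [ 0.482 -0.168  0.057]
top vial_center 0.74 [354. 319.] [ 0.433 -0.234  0.047]
top vial_center 0.65 [450. 310.] [ 0.445 -0.41   0.026]
top shield 0.97 [290. 279.] [ 0.503 -0.123  0.056]
top shield_push 0.61 [288. 280.] [ 0.501 -0.119  0.057]
top glue_bottle 0.53 [183. 266.] [0.528 0.068 0.039]
top brass_weight 0.44 [421. 204.] [ 0.643 -0.367  0.02 ]
top brass_weight 0.43 [319. 294.] [ 0.476 -0.174  0.021]
top tape_roll 0.72 [335. 196.] [ 0.664 -0.207 -0.002]
side [0.454 0.549 0.615] [-0.03   0.445  0.891 -0.084]
side scanner 0.84 [354. 271.] [ 0.475 -0.142  0.02 ]
side vial_center 0.85 [379. 244.] [ 0.433 -0.202  0.05 ]
side vial_center 0.54 [378. 202.] [ 0.444 -0.392  0.029]
side shield 0.74 [339. 271.] [ 0.501 -0.094  0.058]
side shield_push 0.83 [344. 271.] [ 0.493 -0.097  0.057]
side glue_bottle 0.88 [304. 353.] [0.532 0.087 0.037]
side brass_weight 0.52 [293. 204.] [ 0.643 -0.363  0.016]
side tape_roll 0.69 [276. 231.] [ 0.656 -0.242  0.02 ]
```

View pics/top0.png

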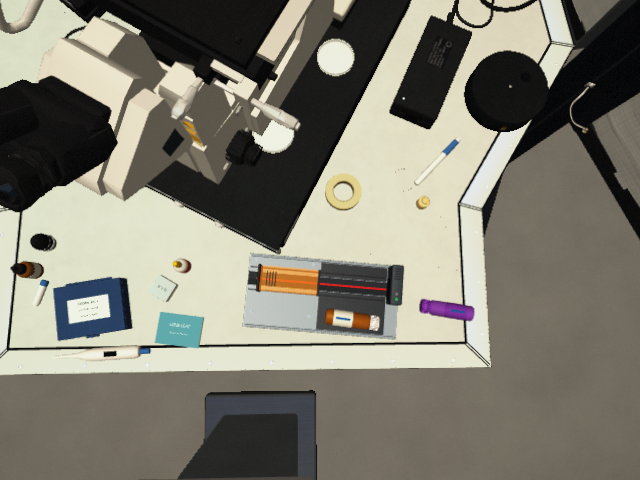

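View pics/side0.png

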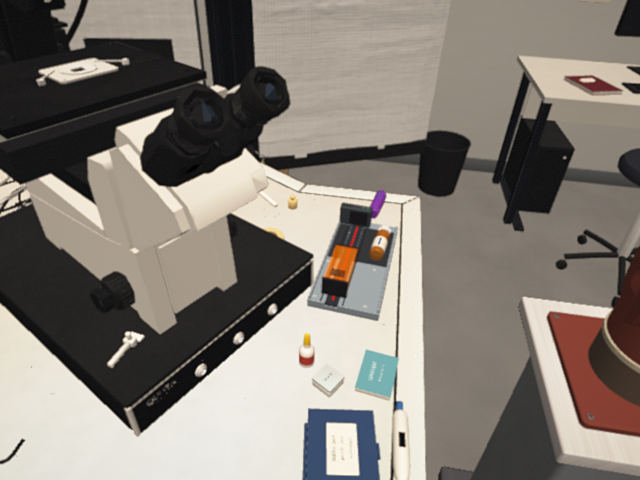

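```bash
python3 - <<'E'
from h import *
n="top"
c=camera(n); im=c["image"]
K=np.array([[c["fx"],0,c["cx"]],[0,c["fy"],c["cy"]],[0,0,1.]])
vv,uu=np.mgrid[0:480,0:640]
p=cv2.undistortPoints(np.stack([uu,vv],-1).reshape(-1,1,2).astype(float),K,np.array([c["k1"],0,0,0.]))[:,0]
d=np.c_[p[:,0],-p[:,1],-np.ones(len(p))]*c["z_map"].reshape(-1,1)
W=(d@Rot.from_quat(c["rotation"]).as_matrix().T+np.array(c["origin"])).reshape(480,640,3)
W[c["z_map"]==0]=np.nan
np.save("W.npy",W)
print("table z",np.nanmedian(W[260:300,400:440,2]),np.nanmedian(W[225:245,300:340,2]), "bed",np.nanmedian(W[325:333,260:310,2]))
m=(W[...,2]>0.010)&(uu>236)&(uu<412)&(vv>244)&(vv<345)
m&=~((W[...,0]>0.56))
n_,l,st,_=cv2.connectedComponentsWithStats(m.astype(np.uint8)); k=1+st[1:,4].argmax(); m=l==k
print(st[k])
P=W[m][:,:2]; r=cv2.minAreaRect((P*1000).astype(np.float32)); print(r,cv2.boxPoints(r))
# red line
b,g,rr=[im[...,i].astype(int) for i in range(3)]
red=(rr>150)&(g<70)&(b<80)&(uu>310)&(uu<395)&(vv>270)&(vv<305)
Q=W[red]; print("red",red.sum(),np.round(np.nanmean(Q,0),4)); print(cv2.fitLine((Q[:,:2]*1000).astype(np.float32),cv2.DIST_HUBER,0,.01,.01).ravel(), Q[:,1].min(),Q[:,1].max())
print("plate/pod tops");
# height map
g5=[]
for x in np.arange(.30,.86,.05):
    row=[]
    for y in np.arange(.6,-.46,-.05):
        s=(abs(W[...,0]-x)<.025)&(abs(W[...,1]-y)<.025); row.append(int(1000*np.nanmax(W[...,2][s])) if s.any() else -99)
    g5.append(row)
print("y",[round(v,2) for v in np.arange(.6,-.46,-.05)])
for x,r_ in zip(np.arange(.3,.86,.05),g5): print(round(x,2),r_)
cv2.imwrite("pics/crop0.png",cv2.resize(im[235:350,230:480],(800,368),interpolation=cv2.INTER_CUBIC))
E
```

```text
table z -0.00013917260005413823 -0.00038075141086935105 bed 0.019083165324031592
[  243   254   161    86 11267]
((473.53759765625, -178.94667053222656), (277.313720703125, 132.88101196289062), 84.51756286621094) [[ 394.15366  -310.6215  ]
 [ 526.4268   -323.31702 ]
 [ 552.9215    -47.27185 ]
 [ 420.64838   -34.576324]]
red 130 [ 0.4907 -0.2342  0.0173]
[ 9.6669585e-02  9.9531651e-01  4.9063547e+02 -2.3345255e+02] -0.29534153986932804 -0.17623065057522566
plate/pod tops
y [np.float64(0.6), np.float64(0.55), np.float64(0.5), np.float64(0.45), np.float64(0.4), np.float64(0.35), np.float64(0.3), np.float64(0.25), np.float64(0.2), np.float64(0.15), np.float64(0.1), np.float64(0.05), np.float64(-0.0), np.float64(-0.05), np.float64(-0.1), np.float64(-0.15), np.float64(-0.2), np.float64(-0.25), np.float64(-0.3), np.float64(-0.35), np.float64(-0.4), np.float64(-0.45)]
0.3 [-99, -99, -99, -99, -99, -99, -99, -99, -99, -99, -99, -99, -99, -99, -99, -99, -99, -99, -99, -99, -99, -99]
0.35 [-99, -99, -99, -99, 3, 4, 16, 22, 25, 22, 4, 3, 4, 4, 4, 3, 4, 4, 3, 5, 4, 4]
0.4 [-99, -99, -99, -99, 4, 
[... 258 characters left out ...]
99, -99, -99, -99, 3, 72, 49, 4, 4, 455, 479, 68, 4, 86, 87, 29, 27, 28, 62, 4, 5, 4]
0.6 [-99, -99, -99, -99, 4, 48, 49, 4, 4, 429, 479, 432, 88, 88, 89, 89, 4, 5, 5, 5, 4, 3]
0.65 [-99, -99, -99, -99, 5, 5, 4, 4, 4, 438, 437, 425, 389, 88, 382, 382, 22, 21, 3, 35, 33, 4]
0.7 [-99, -99, -99, -99, -99, 0, 4, 2, -99, 424, 415, 403, 387, 408, 409, 379, 87, 21, 3, 13, 14, 5]
0.75 [-99, -99, -99, -99, -99, -99, -99, -99, -99, 390, 404, 400, 408, 409, 411, 395, 87, 4, 5, 4, 14, 15]
0.8 [-99, -99, -99, -99, -99, -99, -99, -99, -99, -99, 374, 408, 408, 409, 408, 407, 88, 88, 49, 57, 57, 39]
0.85 [-99, -99, -99, -99, -99, -99, -99, -99, -99, -99, 348, 278, -99, -99, 217, 340, 94, 93, 58, 59, 58, 55]
```

View pics/crop0.png

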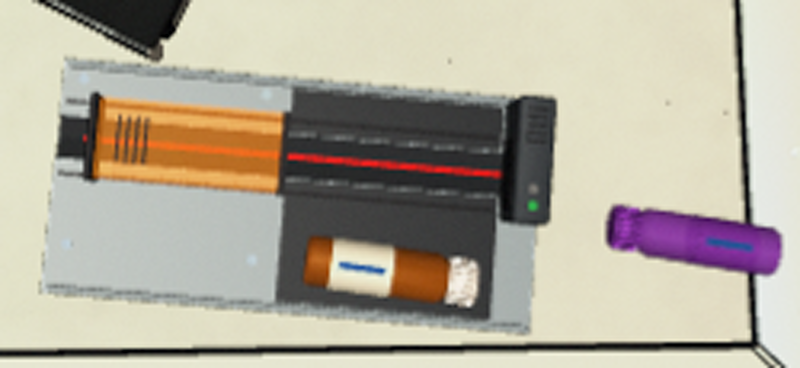

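The top view shows two candidates: the amber vial with a white label at (352,319), and the purple look-alike at (447,310). I choose the amber one: it has the white label, it lies on the bed, and its cap is on the -y end, which the crop confirms. The shield is open, with its push plate at about (259,278).

```bash
cat >> h.py <<'E'
th=np.radians(-5.52); Rs=np.array([[np.cos(th),-np.sin(th)],[np.sin(th),np.cos(th)]]); O=np.array([.4949,-.1845])
def cloud(c):
    K=np.array([[c["fx"],0,c["cx"]],[0,c["fy"],c["cy"]],[0,0,1.]])
    h,w=c["z_map"].shape; vv,uu=np.mgrid[0:h,0:w]
    p=cv2.undistortPoints(np.stack([uu,vv],-1).reshape(-1,1,2).astype(float),K,np.array([c["k1"],0,0,0.]))[:,0]
    d=np.c_[p[:,0],-p[:,1],-np.ones(len(p))]*c["z_map"].reshape(-1,1)
    W=d@Rot.from_quat(c["rotation"]).as_matrix().T+np.array(c["origin"]); W[c["z_map"].ravel()==0]=np.nan
    S=np.c_[(W[:,:2]-O)@Rs*1000,W[:,2]*1000]   # scanner frame, mm
    return S.reshape(h,w,3)
def s2w(x,y): return O+Rs@np.array([x,y])/1000
def vial(S):
    m=(S[...,2]>32)&(S[...,2]<58)&(S[...,0]>-86)&(S[...,0]<25)&(S[...,1]>-111)&(S[...,1]<10)
    return S[m]
E
python3 - <<'E'
from h import *
c=camera("top"); S=cloud(c)
V=vial(S); V=V[V[:,0]<-20]
print("vial n",len(V),"min",V.min(0),"max",V.max(0)); 
print(cv2.minAreaRect(V[:,:2].astype(np.float32)))
B=V[V[:,1]>V[:,1].min()+18]
print("line",cv2.fitLine(B[:,:2].astype(np.float32),cv2.DIST_L2,0,.01,.01).ravel())
P=S[(S[...,2]>50)&(S[...,2]<75)&(abs(S[...,0])<30)&(S[...,1]>0)&(S[...,1]<140)]
print("shield",P.min(0),P.max(0))
p=S[(S[...,2]>50)&(S[...,2]<75)&(abs(S[...,0]-8)<50)&(S[...,1]<-105)&(S[...,1]>-140)]
print("pod",p.min(0),p.max(0))
for n,x,y in(("vial",V[:,0].mean(),-55),("line",0,-55),("pushstart",0,140),("end",0,0)): print(n,s2w(x,y))
E
```

```text
vial n 833 min [-74.20287423 -99.19739387  32.68745247] max [-43.78322635  -4.98644191  51.97396068]
((-59.44275665283203, -52.29695510864258), (94.48152923583984, 27.983661651611328), 87.36580657958984)
line [ 5.2027881e-02  9.9864560e-01 -5.8838001e+01 -4.2643734e+01]
shield [-24.00229937  10.71240923  50.10053392] [ 23.21833526 120.64946145  62.04540699]
pod [ -27.17855141 -133.98089528   50.24167067] [  42.55795713 -112.13902043   67.19161072]
vial [ 0.43060057 -0.23354226]
line [ 0.48960937 -0.23924495]
pushstart [ 0.50836705 -0.04514922]
end [ 0.4949 -0.1845]
```

```bash
python3 -m handwheel '[[-1,-32,-37,0,0],[-64,-74,0,0],[-96,-111,0,0]]' ; python3 -m handwheel '[[-1,-32,-37,0,0],[-1,-64,-74,0,0],[-1,-96,-111,0,0]]'; python3 -c "
from h import *
s=get_state();print(s['time'],np.round(s['joints'],2),np.round(s['tcp_pos'],3),np.round(s['orientation'],3))"
```

```text
time: 1.3
tcp_pos: [0.2814, 0.4682, 0.2223]
orientation: [0.18, 0.984, -0.0, 0.0]
ft_force: [0.9, 0.6, 0.9]
width: 0.0708
grip_force: 0.0
1.3 [-1.19  0.12  0.09  1.72 -0.01  1.3   0.11] [0.281 0.468 0.222] [ 0.18   0.984 -0.     0.   ]invalid input at $[1]: expected 5 numbers
```

```bash
python3 -m handwheel '[[-1,-32,-37,0,0],[-1,-64,-74,0,0],[-1,-95,-112,0,0],[-1,-131,-146,0,0],[-1,-165,-185,0,0]]' ; python3 -c "
from h import *
s=get_state();print(s['time'],np.round(s['joints'],2),np.round(s['tcp_pos'],3),np.round(s['orientation'],3))"
```

```text
time: 1.8
tcp_pos: [0.3697, 0.2381, 0.2229]
orientation: [0.18, 0.984, 0.001, 0.0]
ft_force: [0.9, 1.4, 1.0]
width: 0.0308
grip_force: 0.0
1.8 [-0.98 -0.12  0.28  1.96  0.03  1.3   0.5 ] [0.37  0.238 0.223] [0.18  0.984 0.001 0.   ]
```

```bash
python3 -m handwheel '[[-1,-32,-37,0,0],[-1,-64,-74,0,0],[-1,-98,-111,0,0],[-1,-120,-150,0,0],[-1,-142,-190,0,0]]' ; python3 -c "
from h import *
s=get_state();print(s['time'],np.round(s['joints'],2),np.round(s['tcp_pos'],3),np.round(s['orientation'],3))"
```

```text
time: 2.3
tcp_pos: [0.4345, 0.0099, 0.2228]
orientation: [0.181, 0.984, 0.0, 0.0]
ft_force: [1.4, 0.8, -0.5]
width: 0.0011
grip_force: 0.0
2.3 [-0.77 -0.17  0.58  1.98  0.1   1.31  0.99] [0.435 0.01  0.223] [0.181 0.984 0.    0.   ]
```

```bash
python3 -m handwheel '[[-1,-14,-46,0,8],[-1,-29,-92,0,16],[-1,-43,-137,0,24],[-1,-57,-183,0,32],[-1,-72,-229,0,40]]' >/dev/null; python3 -m handwheel '[[-1,0,0,20,8],[-1,0,0,50,16],[-1,0,0,80,24],[-1,0,0,100,32],[-1,0,0,110,35]]'; python3 - <<'E'
from h import *
s=get_state();print(s['time'],np.round(s['joints'],2),np.round(s['tcp_pos'],4))
R=Rot.from_quat(s['orientation']).as_matrix(); print(np.round(R,3))
print("tcp scanner",(np.array(s['tcp_pos'])[:2]-O)@Rs*1000)
for n in("wrist","side"):
    c=camera(n); S=cloud(c); V=vial(S)
    cv2.imwrite(f"pics/{n}1.png",c["image"])
    print(n,len(V)and(V.min(0),V.max(0)))
E
```

```text
time: 3.3
tcp_pos: [0.4194, -0.2275, 0.1109]
orientation: [0.744, 0.668, -0.001, -0.001]
ft_force: [1.6, -0.6, -0.4]
width: 0.0004
grip_force: 0.0
3.3 [-0.47  0.08  0.92  2.04 -0.08  1.05  0.38] [ 0.4194 -0.2275  0.1109]
[[ 0.106  0.994 -0.002]
 [ 0.994 -0.106  0.   ]
 [ 0.    -0.002 -1.   ]]
tcp scanner [-70.99975956 -50.03785334]
wrist (array([-73.72107912, -92.42824647,  32.00103203]), array([22.02092842,  9.98775292, 57.88785595]))
side (array([ -74.81679529, -110.92332029,   32.10211742]), array([17.44132064,  9.88178167, 57.49987226]))
```

View pics/wrist1.png

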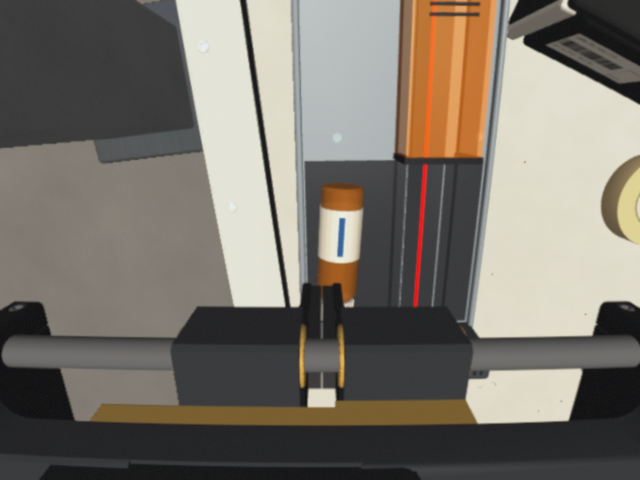

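The wrist view shows the shut fingertip (320,290) over the vial's rear side, and the red line at (418,240), with the lane clear between them.

```bash
python3 -m handwheel '[[-1,-2,3,40,0],[-1,-2,3,57,0],[-1,-2,3,60,0],[-1,-2,3,60,0]]' ; python3 -m handwheel '[[-1,0,0,1.5,0],[-1,0,0,2.5,0],[-1,0,0,2.5,0]]'
```

```text
time: 3.8
tcp_pos: [0.4234, -0.2303, 0.0532]
orientation: [0.742, 0.671, -0.0, 0.0]
ft_force: [0.2, 0.1, -0.4]
width: 0.0002
grip_force: 0.0
time: 4.1
tcp_pos: [0.4237, -0.2301, 0.0507]
orientation: [0.742, 0.671, 0.001, 0.0]
ft_force: [-1.3, 0.6, 0.1]
width: 0.0003
grip_force: 0.0
```

```bash
python3 -m handwheel '[[-1,0,0,1.5,0],[-1,0,0,2,0],[-1,0,0,2,0]]' ; python3 -m handwheel '[[-1,0,0,1,0],[-1,0,0,1,0],[-1,0,0,1,0]]'
```

```text
time: 4.4
tcp_pos: [0.4233, -0.23, 0.0482]
orientation: [0.742, 0.671, 0.0, 0.0]
ft_force: [1.0, -0.1, 1.7]
width: 0.0003
grip_force: 1.0
time: 4.7
tcp_pos: [0.4242, -0.2302, 0.0479]
orientation: [0.742, 0.671, 0.001, 0.001]
ft_force: [-1.4, 2.0, 10.1]
width: 0.0005
grip_force: 5.4
```

```bash
python3 -m handwheel '[[-1,0,6,0,0],[-1,-0.5,13,0,0],[-1,-1,21,0,0],[-1,-1.5,29,0,0],[-1,-1.5,34,0,0]]' ; python3 - <<'E'
from h import *
c=camera("wrist"); S=cloud(c); V=vial(S); V=V[V[:,1]>-35]
V=V[V[:,1]<5]
print(get_state()['ft_force'],len(V),V.min(0),V.max(0)); V=V[V[:,2]>40]
print(cv2.fitLine(V[:,:2].astype(np.float32),cv2.DIST_L2,0,.01,.01).ravel())
E
```

```text
time: 5.2
tcp_pos: [0.458, -0.2352, 0.0475]
orientation: [0.742, 0.671, 0.0, 0.001]
ft_force: [-0.2, -0.0, 3.4]
width: 0.0
grip_force: 1.4
[1.51344784 1.39923276 8.98910543] 3649 [-54.68694108 -34.99160082  32.02010945] [-26.0911587   -6.06898764  49.45216665]
[  0.06037408   0.9981758  -40.16506    -20.298353  ]
```

```bash
python3 -m handwheel '[[-1,0,0,-8,0],[-1,0,-18,-8,0],[-1,0,-18,-8,0],[-1,0,-18,-2,0]]' ; python3 - <<'E'
from h import *
c=camera("wrist"); S=cloud(c); V=vial(S); V=V[V[:,1]>-35]
V=V[V[:,1]<5]
V=V[V[:,2]>40]
print(cv2.fitLine(V[:,:2].astype(np.float32),cv2.DIST_L2,0,.01,.01).ravel(),V.max(0))
print("tcp scanner",(np.array(get_state()['tcp_pos'])[:2]-O)@Rs*1000)
E
```

```text
time: 5.65
tcp_pos: [0.4394, -0.233, 0.0495]
orientation: [0.742, 0.67, 0.001, 0.0]
ft_force: [1.0, -0.4, -0.3]
width: 0.0006
grip_force: 0.0
[  0.0851818   0.9963654 -41.595974  -20.353859 ] [-28.28509281  -6.1200562   49.38298814]
tcp scanner [-50.84393001 -53.23794754]
```

```bash
python3 -m handwheel '[[-1,0,0,1.5,0],[-1,0,0,2,0],[-1,0,0,2,0]]' ;  python3 -m handwheel '[[-1,0,6,0,0],[-1,-0.5,13,0,0],[-1,-1,21,0,0],[-1,-1.5,28,0,0],[-1,-1.5,32,0,0]]' ; python3 - <<'E'
from h import *
c=camera("wrist"); S=cloud(c); V=vial(S); V=V[V[:,1]>-35]
V=V[V[:,1]<5]
V=V[V[:,2]>40]
print(cv2.fitLine(V[:,:2].astype(np.float32),cv2.DIST_L2,0,.01,.01).ravel(),V.max(0))
print("tcp scanner",(np.array(get_state()['tcp_pos'])[:2]-O)@Rs*1000)
E
```

```text
time: 6.0
tcp_pos: [0.4404, -0.233, 0.0478]
orientation: [0.742, 0.671, 0.001, 0.0]
ft_force: [-0.7, 3.1, 11.8]
width: 0.0001
grip_force: 5.7
time: 6.5
tcp_pos: [0.4726, -0.2379, 0.0476]
orientation: [0.742, 0.671, 0.0, 0.001]
ft_force: [0.5, 1.2, 6.3]
width: 0.0009
grip_force: 3.0
[  0.16527379   0.9862477  -23.913174   -20.735847  ] [-11.35629011  -7.17788621  49.0724363 ]
tcp scanner [-16.65586253 -55.24396919]
```

```bash
cat >> h.py <<'E'
def axis(n):
    S=cloud(camera(n)); m=(S[...,2]>36)&(S[...,2]<54)&(S[...,0]>-86)&(S[...,0]<25)&(S[...,1]>-100)&(S[...,1]<0)
    V=S[m]; out=[]
    for y in range(-96,0,6):
        q=V[abs(V[:,1]-y)<3]
        if len(q)>15: out.append((y,)+tuple(int(round(t)) for t in(*np.percentile(q[:,0],[2,98]),q[:,2].max(),len(q))))
    print(n,"y,xmin,xmax,zmax,n",out)
E
python3 -m handwheel '[[-1,0,0,-12,0],[-1,0,-40,-12,0],[-1,0,-40,-12,0]]' ; python3 - <<'E'
from h import *
axis("wrist"); axis("top"); axis("side")
c=camera("wrist"); cv2.imwrite("pics/w2.png",c["image"])
E
```

```text
time: 6.85
tcp_pos: [0.4263, -0.2339, 0.0586]
orientation: [0.743, 0.669, -0.0, -0.002]
ft_force: [-0.5, 0.1, 0.7]
width: 0.0004
grip_force: 0.0
wrist y,xmin,xmax,zmax,n [(-66, -42, -16, 47, 140), (-60, -41, -17, 49, 506), (-54, -41, -16, 49, 523), (-48, -41, -15, 49, 563), (-42, -41, -15, 49, 573), (-36, -40, -15, 49, 607), (-30, -40, -14, 49, 619), (-24, -40, -14, 49, 634), (-18, -39, -14, 49, 628), (-12, -39, -14, 49, 658), (-6, -37, -16, 48, 281)]
top y,xmin,xmax,zmax,n [(-24, -38, -13, 51, 35), (-18, -38, -13, 50, 54), (-12, -39, -14, 50, 47), (-6, -38, -15, 50, 24)]
side y,xmin,xmax,zmax,n [(-90, -42, -20, 49, 26), (-78, -42, -18, 49, 20), (-72, -42, -17, 50, 21), (-66, -42, -17, 51, 24), (-60, -40, -17, 49, 17), (-54, -42, -17, 50, 25), (-48, -41, -18, 50, 17), (-42, -41, -17, 50, 26), (-36, -40, -16, 50, 24), (-30, -39, -15, 50, 25), (-24, -40, -14, 51, 25), (-18, -39, -14, 50, 26), (-12, -39, -17, 49, 29), (-6, -37, -21, 50, 35)]
```

View pics/w2.png

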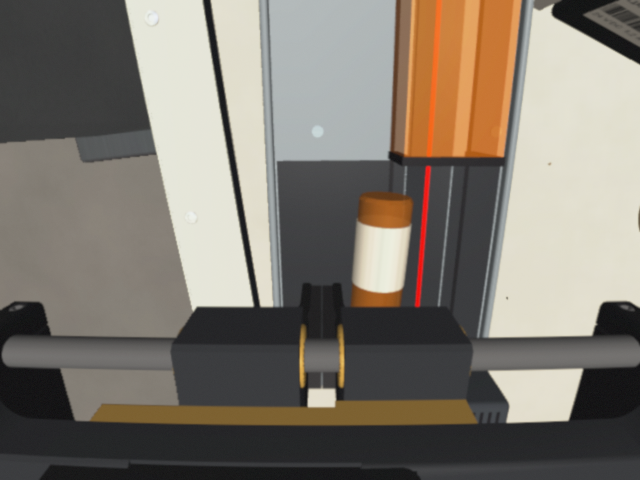

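```bash
python3 -m handwheel '[[-1,0,21,0,0],[-1,0,21,6,0],[-1,0,21,10,0],[-1,0,21,12,0],[-1,0,21,12,0]]' ;  python3 -m handwheel '[[-1,0,8,0,0],[-1,-0.5,17,0,0],[-1,-1,26,0,0],[-1,-1.5,34,0,0],[-1,-1.5,40,0,0]]' ; python3 - <<'E'
from h import *
axis("wrist")
print("tcp scanner",(np.array(get_state()['tcp_pos'])[:2]-O)@Rs*1000)
E
```

```text
time: 7.55
tcp_pos: [0.4516, -0.2362, 0.0472]
orientation: [0.742, 0.67, -0.0, -0.0]
ft_force: [-0.8, 0.2, 6.5]
width: 0.0009
grip_force: 2.8
time: 8.05
tcp_pos: [0.4918, -0.2418, 0.0473]
orientation: [0.742, 0.67, 0.0, 0.0]
ft_force: [0.4, -0.5, 2.7]
width: 0.0006
grip_force: 1.1
wrist y,xmin,xmax,zmax,n [(-60, -21, -9, 48, 157), (-54, -21, 5, 48, 291), (-48, -20, 11, 54, 760), (-42, -20, 6, 48, 645), (-36, -19, 6, 48, 657), (-30, -19, 7, 48, 673), (-24, -19, 7, 48, 712), (-18, -18, 7, 48, 691), (-12, -18, 7, 47, 741), (-6, -16, 4, 45, 189)]
tcp scanner [  3.05581081 -57.13832573]
```

```bash
python3 -m handwheel '[[-1,0,0,-10,0],[-1,0,-40,-30,0],[-1,0,-70,-40,0],[-1,0,-80,-45,0],[-1,0,-80,-45,0]]' ; python3 - <<'E'
from h import *
axis("wrist"); axis("side")
print("tcp scanner",(np.array(get_state()['tcp_pos'])[:2]-O)@Rs*1000)
E
```

```text
time: 8.6
tcp_pos: [0.4103, -0.2331, 0.0926]
orientation: [0.742, 0.67, 0.001, -0.001]
ft_force: [0.8, 0.4, 0.1]
width: 0.0004
grip_force: 0.0
wrist y,xmin,xmax,zmax,n [(-96, 7, 11, 42, 25), (-90, 2, 11, 43, 70), (-84, -12, 12, 46, 200), (-78, -12, 13, 46, 338), (-72, -12, 13, 47, 357), (-66, -11, 13, 46, 362), (-60, -11, 13, 47, 359), (-54, -11, 13, 47, 386), (-48, -11, 12, 47, 394), (-42, -11, 13, 47, 403), (-36, -11, 14, 48, 422), (-30, -10, 14, 47, 430), (-24, -10, 14, 47, 436), (-18, -9, 15, 47, 444), (-12, -9, 15, 47, 500)]
side y,xmin,xmax,zmax,n [(-96, -14, 7, 46, 20), (-90, -12, 6, 46, 19), (-78, -14, 9, 48, 22), (-72, -14, 9, 47, 20), (-66, -11, 10, 49, 18), (-60, -12, 10, 48, 20), (-54, -12, 11, 49, 21), (-48, -13, 12, 49, 20), (-42, -13, 12, 48, 21), (-36, -13, 13, 48, 25), (-30, -12, 10, 49, 22), (-24, -11, 12, 48, 24), (-18, -12, 13, 49, 25), (-12, -8, 11, 48, 20)]
tcp scanner [-77.64372283 -56.23866221]
```

```bash
python3 - <<'E'
from h import *
W=np.load("W.npy").reshape(-1,3)
for y in np.arange(.06,-.13,-.02):
    q=W[(abs(W[:,1]-y)<.01)&(W[:,2]>.095)&(W[:,0]>.4)]; print(round(y,2), q[q[:,0].argmin()].round(3) if len(q) else None)
c=camera("side"); S=cloud(c)
Q=S.reshape(-1,3); w=np.c_[Q[:,:2]/1000@Rs.T+O,Q[:,2]/1000]
for y in np.arange(.06,-.13,-.02):
    q=w[(abs(w[:,1]-y)<.01)&(w[:,2]>.095)&(w[:,0]>.52)]; print("side",round(y,2), q[q[:,0].argmin()].round(3) if len(q) else None)
cv2.imwrite("pics/s2.png",c["image"])
E
```

```text
0.06 [0.587 0.068 0.322]
0.04 [0.614 0.05  0.308]
0.02 [0.649 0.03  0.298]
-0.0 [ 0.665 -0.008  0.375]
-0.02 [ 0.667 -0.011  0.376]
-0.04 [ 0.682 -0.045  0.149]
-0.06 [ 0.678 -0.061  0.152]
-0.08 [ 0.686 -0.086  0.377]
-0.1 [ 0.67  -0.109  0.375]
-0.12 [ 0.658 -0.129  0.373]
side 0.06 [0.585 0.069 0.323]
side 0.04 [0.616 0.05  0.358]
side 0.02 [0.672 0.012 0.098]
side -0.0 [ 0.666 -0.     0.096]
side -0.02 [ 0.745 -0.029  0.404]
side -0.04 [ 0.682 -0.037  0.15 ]
side -0.06 [ 0.678 -0.058  0.15 ]
side -0.08 [ 0.685 -0.088  0.376]
side -0.1 [ 0.675 -0.108  0.378]
side -0.12 [ 0.675 -0.113  0.379]
```

View pics/s2.png

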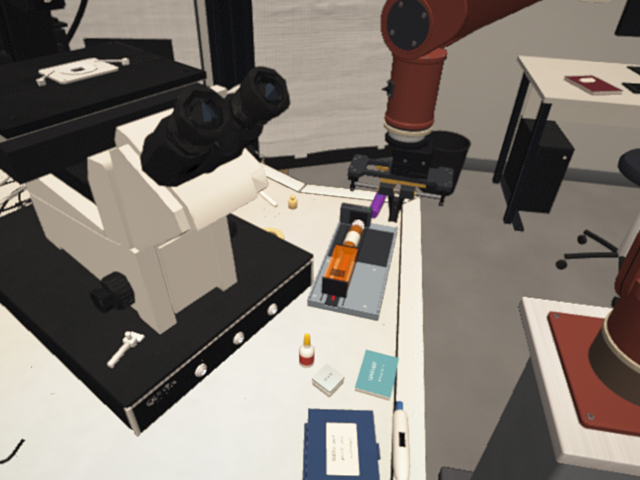

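The vial lies on the red line, in line with the shield (side view: vial at (355,235), shield at (340,270)). Next I move to the shield's +y end.

```bash
python3 -m handwheel '[[-1,45,0,0,0],[-1,90,0,0,0],[-1,135,20,0,0],[-1,175,45,0,0],[-1,203,77,0,0]]' ; python3 -m handwheel '[[-1,0,0,0,0],[-1,0,0,10,0],[-1,0,0,20,0]]';  python3 - <<'E'
from h import *
print("tcp scanner",(np.array(get_state()['tcp_pos'])[:2]-O)@Rs*1000)
for n in ("top","side"):
    S=cloud(camera(n)); P=S[(S[...,2]>45)&(S[...,2]<61)&(abs(S[...,0])<30)&(S[...,1]>0)&(S[...,1]<128)]
    print("shield",n,P.min(0),P.max(0))
axis("side"); axis("top")
c=camera("wrist"); cv2.imwrite("pics/w3.png",c["image"])
E
```

```text
time: 9.25
tcp_pos: [0.5098, -0.0355, 0.0915]
orientation: [0.741, 0.672, 0.0, -0.001]
ft_force: [1.2, -0.7, 1.0]
width: -0.0
grip_force: 0.0
time: 9.55
tcp_pos: [0.5083, -0.0401, 0.0707]
orientation: [0.742, 0.67, -0.001, -0.0]
ft_force: [-0.8, -0.4, 0.2]
width: 0.0003
grip_force: 0.0
tcp scanner [ -0.54366019 145.04869651]
shield top [-23.66999766  10.73594168  46.15342039] [ 22.21669393 120.48962869  60.79268785]
shield side [-24.6276855   27.02675353  45.0058613 ] [ 22.86474648 122.86475283  60.89696988]
side y,xmin,xmax,zmax,n []
top y,xmin,xmax,zmax,n [(-96, -11, 9, 46, 40), (-90, -11, 9, 45, 43), (-84, -10, 11, 47, 35), (-78, -12, 11, 47, 46), (-72, -12, 12, 49, 55), (-66, -11, 12, 48, 44), (-60, -12, 12, 48, 46), (-54, -11, 13, 48, 51), (-48, -11, 12, 47, 45), (-42, -11, 14, 48, 47), (-36, -10, 15, 48, 52), (-30, -11, 14, 48, 47), (-24, -10, 14, 50, 47), (-18, -10, 13, 47, 50), (-12, -10, 15, 48, 48)]
```

View pics/w3.png

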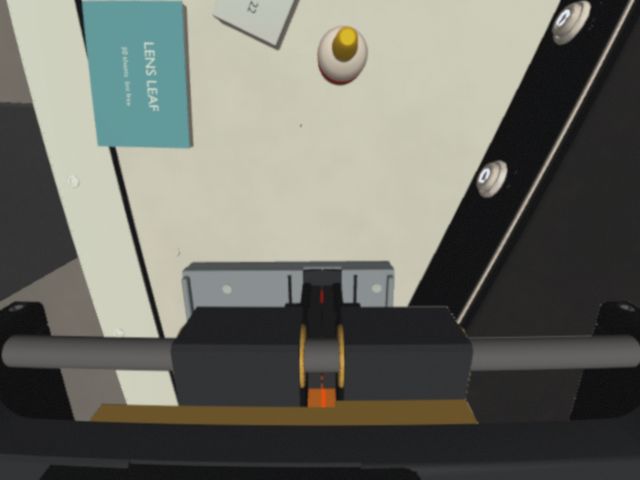

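```bash
python3 -m handwheel '[[-1,0,0,15,0],[-1,0,0,29,0],[-1,-5,0,29,0],[-1,-12,0,29,0],[-1,-16,0,29,0]]' ; python3 -m handwheel '[[-1,-10,0,0,0],[-1,-25,0,0,0],[-1,-40,0,0,0],[-1,-55,0,0,0],[-1,-70,0,0,0]]'; python3 - <<'E'
from h import *
print("tcp scanner",(np.array(get_state()['tcp_pos'])[:2]-O)@Rs*1000)
axis("wrist");axis("top")
c=camera("side"); cv2.imwrite("pics/s3.png",cv2.resize(c["image"][180:340,260:440],(720,640))[:600])
E
```

```text
time: 10.3
tcp_pos: [0.5072, -0.0561, 0.0432]
orientation: [0.742, 0.67, -0.0, 0.0]
ft_force: [0.8, 2.1, -0.5]
width: 0.0006
grip_force: 0.8
time: 10.8
tcp_pos: [0.5004, -0.1256, 0.0434]
orientation: [0.742, 0.671, 0.0, 0.0]
ft_force: [1.9, 1.5, -1.2]
width: 0.0007
grip_force: 1.0
tcp scanner [-0.21674271 59.10736287]
wrist y,xmin,xmax,zmax,n []
top y,xmin,xmax,zmax,n [(-96, -11, 10, 46, 37), (-90, -11, 9, 46, 43), (-84, -12, 11, 47, 38), (-78, -12, 11, 47, 47), (-72, -12, 12, 46, 52), (-66, -12, 11, 47, 21)]
```

View pics/s3.png

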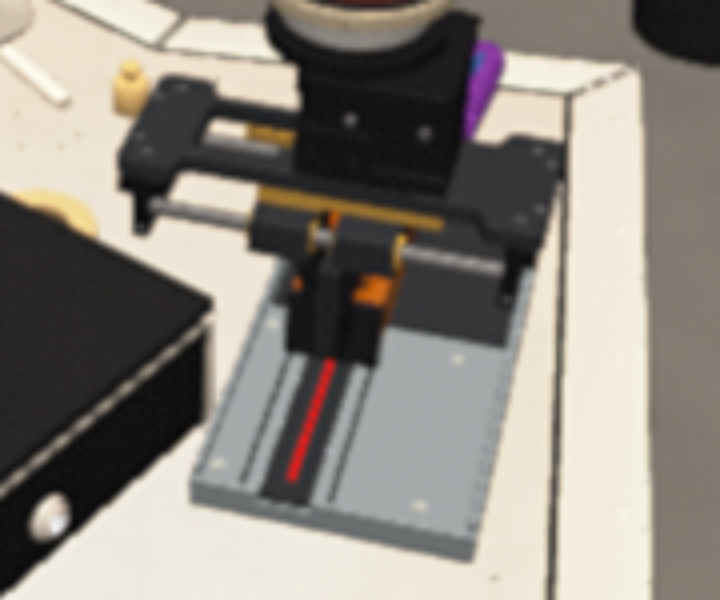

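The shield is sliding over the vial at about 2 N.

```bash
python3 -m handwheel '[[-1,-12,0,0,0],[-1,-25,0,0,0],[-1,-36,0,0,0],[-1,-43,0,0,0],[-1,-46,0,0,0]]'; python3 -m handwheel '[[-1,-2,0,0,0],[-1,-3,0,0,0],[-1,-3,0,0,0]]';python3 -m handwheel '[[-1,-2,0,0,0],[-1,-3,0,0,0],[-1,-3,0,0,0]]'
```

```text
time: 11.45
tcp_pos: [0.4954, -0.1718, 0.0432]
orientation: [0.742, 0.67, -0.0, 0.0]
ft_force: [0.9, 1.8, 0.7]
width: 0.0004
grip_force: 0.8
time: 11.75
tcp_pos: [0.4951, -0.1735, 0.043]
orientation: [0.742, 0.671, -0.0, -0.0]
ft_force: [-0.1, 0.0, -0.0]
width: 0.0002
grip_force: 0.0
time: 12.05
tcp_pos: [0.495, -0.1741, 0.0429]
orientation: [0.741, 0.671, 0.001, -0.001]
ft_force: [-0.4, 8.4, 3.9]
width: 0.0004
grip_force: 4.3
```

```bash
python3 -m handwheel '[[-1,-1,0,0,0],[-1,-2,0,0,0],[-1,-2,0,0,0]]'; python3 - <<'E'
from h import *
for n in ("top","side"):
    S=cloud(camera(n)); P=S[(S[...,2]>45)&(S[...,2]<61)&(abs(S[...,0])<26)&(S[...,1]>-130)&(S[...,1]<40)]
    print(n,P.min(0),P.max(0))
c=camera("top"); im=c["image"]; cv2.imwrite("pics/t4.png",cv2.resize(im[240:350,280:420],(700,550),interpolation=cv2.INTER_CUBIC))
E
```

```text
time: 12.35
tcp_pos: [0.495, -0.1741, 0.0429]
orientation: [0.741, 0.672, 0.001, -0.002]
ft_force: [-1.7, 15.9, 7.1]
width: 0.0005
grip_force: 7.5
top [ -24.76344003 -129.11823457   45.10738941] [ 25.76179368 -94.056406    60.99327117]
side [-24.77650209 -85.08394318  45.02929751] [23.37970627 23.12508804 60.97722138]
```

View pics/t4.png

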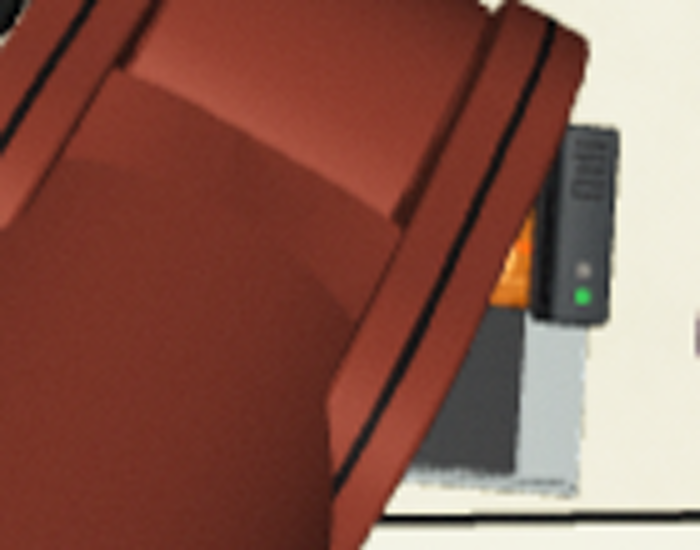

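The shield has reached a hard stop next to the pod. I'm backing off to check.

```bash
python3 -m handwheel '[[-1,10,0,0,0],[-1,30,0,0,0],[-1,50,0,-30,0],[-1,90,0,-60,0],[-1,130,-20,-90,0]]'; python3 -m handwheel '[[-1,40,-10,0,0],[-1,80,-20,0,0],[-1,100,-30,0,0],[-1,100,-30,0,0]]'; python3 - <<'E'
from h import *
c=camera("top"); S=cloud(c); im=c["image"]
P=S[(S[...,2]>50)&(S[...,2]<61)&(abs(S[...,0])<26)&(S[...,1]>-111)&(S[...,1]<40)]; print(P.min(0),P.max(0))
for q in("glue_bottle","brass_weight","tape_roll"):
    for b in boxes_of("top",q)[:2]: print(q,round(b["score"],2),np.round(b["uv"]))
cv2.imwrite("pics/t5.png",cv2.resize(im[240:350,230:420],(760,440),interpolation=cv2.INTER_CUBIC))
E
```

```text
time: 13.0
tcp_pos: [0.4903, -0.0493, 0.1322]
orientation: [0.742, 0.67, -0.0, 0.001]
ft_force: [0.7, 1.6, 1.1]
width: 0.0003
grip_force: 0.0
time: 13.4
tcp_pos: [0.4683, 0.0557, 0.1308]
orientation: [0.74, 0.672, 0.0, -0.0]
ft_force: [0.1, -0.4, -0.3]
width: 0.0003
grip_force: 0.0
[ -24.05160344 -110.63730638   51.16898605] [23.51905777 -0.15518579 60.99002923]
glue_bottle 0.64 [356. 286.]
brass_weight 0.44 [422. 205.]
```

View pics/t5.png

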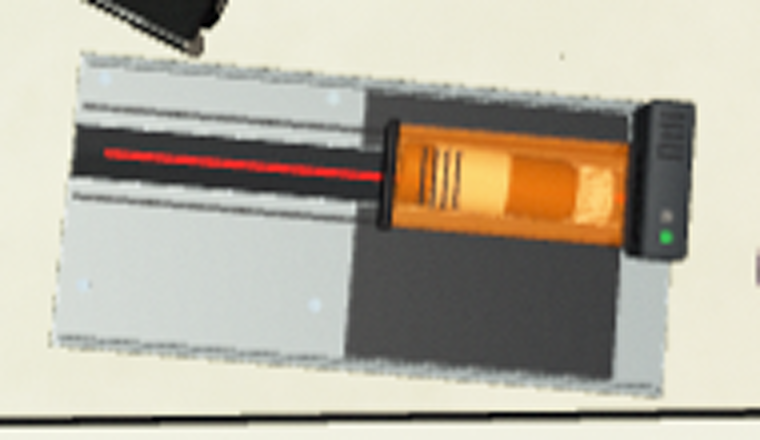

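The shield is home against the pod, with no gap at (630,190). The vial lies inside it on the line, and the robot is clear.

```bash
python3 -c "
from workcell import *
print(hand_in())"
```

```text
the job is handed in; nothing more can be done
None
```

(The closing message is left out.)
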